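# Hang the supply bin on the grooved desk rail

## Robot

A 7-joint arm with a two-finger parallel gripper is mounted at the origin on a cart in front of the work surface, level with it; the furniture and walls round the work are solid. World frame = base frame: x ahead of the robot, y to its left, z up, the work surface at z = 0. Lengths are in mm, angles in rad, forces in N, time in s.
With the tool pointing down it reaches from about 425 to 875 mm from the base axis. Payload 8.4 kg.
Tool frame: the origin (TCP) lies at the very end of the fingers, on their centre line; the grasp point (between the pads) lies 19 mm behind it (manip.pinch_z is the distance from the TCP to the grasp point, in mm); y points along the fingers, x is the direction in which the jaws open and shut, and the axes are right-handed (so a half turn about y gives the same grasp; the last joint's range is limited). The gripper opens to 85 mm and grips with 20 to 120 N. Pads are 22 mm wide; open, the fingers measure 114 mm over their backs; the gripper's body (76 mm by 85 mm) begins 54 mm behind the grasp point. The pads swing forward as they close: fully open they stand 13 mm farther back than shut.
Start: joints at [-0.099, 0.333, 0.04, 1.465, -0.013, 1.343, -0.059], TCP at [649.972, -0.012, 231.308] pointing down, gripper open.
Joint ranges: [-2.58, 2.58], [-0.38, 2.09], [-1.3, 1.39], [0.25, 2.4], [-1.5, 4.64], [0.08, 2.09], [-2.65, 2.65]. Speed limits (rad/s): [2.22, 2.22, 2.79, 2.79, 3.14, 3.14, 3.14].

## Interface

Orientations are given as a unit quaternion [x, y, z, w].
In Python, from bench import manip gives the robot as it stands.
- The arm moves only by the tool move_arm, never from a script. Its argument "deltas" is a list of rows, each an object with "delta_pos": the shift along the tool's x, y, z in m, a list of three; "turn": the turn about the tool's y in degrees; "hand": the closure, from 0 (fully open) to 1 (shut). A call has exactly 10 rows; each row shifts and turns the commanded pose from where the row before left it, along the tool's axes as they then stand; what a row does not reach is not made up. A row lasts 1/12 s, in which the tool goes at most 41.7 mm and 7.16 degrees, less where a joint would pass 70% of its speed; a pose out of reach is approached as far as the arm can. A call is refused whole if a number of a shift passes 0.0417 or a number of a turn 7.16, either way. A call with a gripper value outside its range is refused whole. The fingers move at their own pace and stop on an object; "newtons" is the grip in N (left out, the last holds). Time passes only in rows, so rows that do not move let the fingers close, or fill a call up. It gives the time, the measured TCP pose, the force and the opening at its end, in the units of the state.
- manip.read_state(): the state, without advancing time (a new reading comes with each control period).
- manip.read_camera(name): name is "scene" or "side" or "wrist"; returns a dict with "pixels" (400x640x3 uint8, blue, green, red), "range_z" (400x640 float32, mm along the optical axis (not along the pixel's ray), 0 where there is no reading), "fx", "fy", "cx", "cy" (pixels), "D" ([k1, k2, p1, p2, k3] as OpenCV has them; the pictures are not rectified), "world_from_camera" (4x4, takes a point from camera to world coordinates); the wrist camera has in their place "hand_eye" (4x4, takes a point from camera to tool coordinates, whose origin is the TCP and whose axes are the tool frame's). Camera axes: x right, y down, z forward; pixel columns grow to the right and rows downward; lengths in mm; the calibration is good to about 2 mm. A picture is of the moment at which its call begins: read the wrist's pose just before it.
- manip.close_job(): hands the job in, once; it reports no verdict.
The state is a dict: "clock": time; "qpos": joint angles; "dq": joint speeds; "joint_torque": joint torques, N m; "tool_pos": TCP position; "tcp_rot": TCP orientation; "ft_force": force on the tool from outside, world axes, zero at the start; "torque": the same for the moment, N m; "finger_gap": finger opening in mm.
Only numpy, scipy, OpenCV 4.12 (cv2) and the standard library are available. Lean on these libraries where they do the work, as an engineer would, in place of code of your own. Each camera call takes 0.05 s, during which the arm holds its last target. There are 200 camera calls.

## Task

Hang the small white supply bin on the grooved metal rail: hold its front tilted up, feel its upturned back lip into the groove, then swing the front down until the bin sits fully home, level with its back flat against the rail, and let go. The rail's height is not exactly known, so find the groove gently by touch and never force it; leave the tape roll, the logger and the cotton tub where they are.

Things in the scene. Friction and masses are not known exactly. Their poses are not given: they have to be found in the camera images.
- bin_grip (a point): Centre of the grip of the loose white supply bin (0.13 to 0.22 kg, upright on the desk). The grip is the upright plate along the bin's middle: 10 mm thick (y), x -33 to +37 mm of this point, top 16 mm above it. Axes are the bin's: x from its low front to its back, y across, z up. Open box 90 mm deep (x -35 to +55), 80 wide; underside 70 mm below this point; side walls 40, front wall 30 mm high.
- bin_lip (a point): Middle of the top edge of the bin's upturned lip, at (+63, 0, +11) mm from the grip's centre, same axes. Measured from the grip's centre: outer face of the back wall x = +55, its top z = -8; from there a tongue 60 mm wide reaches back, x +55 to +65, z -13 to -8, and ends in the lip, x +61 to +65, z -13 to +11 mm (24 mm tall, 4 mm thick).
- groove (a point): Middle of the groove's mouth in the front face of the grey metal rail (320 mm long, fixed on a stand), nominal: it is clamped up to 12 mm higher or lower than this, unmeasured; x and y are true. Axes: x into the rail, away from the robot, y along it, z up. From the true mouth centre: mouth z -9 to +9 mm; flat front face below it down to z = -78; rail's flat top at z = +40, nothing above it.
- stand: Fixed stand of the rail; origin on the desk, 165 mm straight below point groove, same axes. Section of the rail, mm from the true mouth centre: front wall above the mouth x 0 to 4, z +9 to +40; cavity behind it x 4 to 28, z -9 to +34; its floor z = -9. The lip is taller than the mouth: it enters only with the bin's front tilted up 35 to 45 degrees, moving in and up along the lip.
- bin: The bin itself; origin under the middle of its floor, 10 mm nearer its back and 70 mm below the grip's centre, same axes. Hung home anywhere along the rail, its tongue rests on the floor of the mouth, the lip stands behind the front wall with 2 mm play and the back wall lies on the rail's lower face; its own weight keeps it there. Pressing over 25 N may damage it or the rail.
- tape: Loose roll of tape lying flat, 97 mm across, 25 mm high, bystander; origin under its centre.
- logger: Loose white temperature logger, 52 x 82 x 17 mm, bystander; origin under its centre.
- tub: Loose white tub of cotton wool, about 85 mm across, 160 mm high, bystander; origin under its centre.

How it is judged (in metres and radians):
On the way:
1. the bin's lip is inside the groove, behind the rail's face, while the bin is still tilted front up (x of bin_lip in the frame of groove above 0.008 m and z of bin_lip in the frame of groove between -0.03 and 0.036 m and angle between bin_lip's own z axis and vertical above 0.25 rad), for 0.05 s.
At the end, for the whole second after the job is handed in: The bin hangs on the rail, released and at rest: lip behind the rail's front wall (2 mm play either way), bin level and square to the rail within 5 degrees, its lip wholly on the rail's length, its weight on the rail (x of bin_lip in the frame of groove between 0.005 and 0.0125 m and z of bin_lip in the frame of groove between -0.001 and 0.031 m and y of bin_lip in the frame of groove between -0.125 and 0.125 m and angle between bin_lip's own z axis and vertical below 0.09 rad and angle between the x axis of bin_lip and the x axis of groove, either way round below 0.09 rad and contact force between bin and stand above 0.5 N and linear speed of bin below 0.02 m/s); the robot touches nothing.
It fails at once if the bin and the rail are pressed together with more than 30 N (contact force between bin and stand above 30 N).
It fails at once if the gripper or arm pushes the rail with more than 15 N (contact force between any of the fingers, the arm and stand above 15 N).
It fails at once if the tape roll, logger or cotton tub is moved by more than 20 mm (distance of any of tape, logger, tub from where it was at the start of the episode above 0.02 m).
It also fails if it takes over 64 s, if anything falls off the work surface, if the arm or the gripper's body presses on something with over 40 N, if the wrist force passes 120 N, or if a joint passes its speed limit or range.

## Working session

There is one attempt and no reset: what is moved stays moved. The work goes in short steps, Python scripts to look and compute and a tool call to move; the robot and the scene stay as the last step left them, time stands still between calls to the robot, and variables do not carry over. Pictures are saved under pics/ and viewed, about 8 in all and at most 12, crops included, and the job is handed in when it is done.

Besides the shell and the picture viewer there is one more tool, called after "Emit:" by a JSON object that holds its "fn" and its "kwargs", one argument or row to a line. move_arm: Moves the arm, as the interface text tells. Its arguments: {"type":"object","properties":{"deltas":{"type":"array"},"newtons":{"type":"number"}},"required":["deltas"]}

```bash
mkdir -p pics
cat > h.py <<'E'
import numpy as np, cv2
from bench import manip
from scipy.spatial.transform import Rotation as R
def T():
    s=manip.read_state(); M=np.eye(4); M[:3,:3]=R.from_quat(s['tcp_rot']).as_matrix(); M[:3,3]=s['tool_pos']; return s,M
def cam(n):
    s,M=T(); c=manip.read_camera(n)
    c['W']=np.array(c['world_from_camera']) if n!='wrist' else M@np.array(c['hand_eye'])
    c['K']=np.array([[c['fx'],0,c['cx']],[0,c['fy'],c['cy']],[0,0,1]]); return c
def ray(c,uv):
    p=cv2.undistortPoints(np.array(uv,float).reshape(-1,1,2),c['K'],np.array(c['D'])).reshape(-1,2)
    return np.c_[p,np.ones(len(p))]
def pts(c,uv):
    uv=np.array(uv).reshape(-1,2); z=c['range_z'][uv[:,1].astype(int),uv[:,0].astype(int)]
    return (ray(c,uv)*z[:,None])@c['W'][:3,:3].T+c['W'][:3,3]
def cloud(c):
    v,u=np.mgrid[:400,:640]; return pts(c,np.c_[u.ravel(),v.ravel()]).reshape(400,640,3)
def plane(c,uv,z):
    d=ray(c,uv)@c['W'][:3,:3].T; o=c['W'][:3,3]; return o+d*((z-o[2])/d[:,2])[:,None]
E
python3 - <<'E'
from h import *
s,M=T(); print(s['tool_pos'],s['tcp_rot'],s['finger_gap'],s['ft_force'],manip.pinch_z)
print(M[:3,:3].round(3))
for n in('scene','side','wrist'):
    c=cam(n); cv2.imwrite(f'pics/{n}0.png',c['pixels']); np.save(n+'0.npy',cloud(c)); print(n,c['W'].round(2).tolist(),c['fx'],(c['range_z']>0).mean())
E
```

```text
[ 6.49547651e+02 -9.78229638e-03  2.30415918e+02] [ 7.07137227e-01 -5.73944506e-04 -5.83466948e-04 -7.07075861e-01] 85.5201479193379 [ 0.47546169 -0.36410518 -0.4464394 ] 18.700000000000003
[[ 1.    -0.002 -0.   ]
 [ 0.    -0.     1.   ]
 [-0.002 -1.    -0.   ]]
scene [[0.89, -0.19, 0.4, 117.07], [-0.45, -0.4, 0.8, -869.45], [0.01, -0.89, -0.45, 588.74], [0.0, 0.0, 0.0, 1.0]] 373.19529290992045 0.9961640625
side [[1.0, 0.0, -0.01, 568.76], [0.01, -0.44, 0.9, -1087.68], [-0.0, -0.9, -0.44, 635.76], [0.0, 0.0, 0.0, 1.0]] 443.07049280028764 0.9960625
wrist [[1.0, 0.0, -0.0, 650.63], [0.0, -0.95, -0.31, 81.07], [-0.0, 0.31, -0.95, 373.39], [0.0, 0.0, 0.0, 1.0]] 284.1164947129707 0.99614453125
```

View images.

View pics/scene0.png

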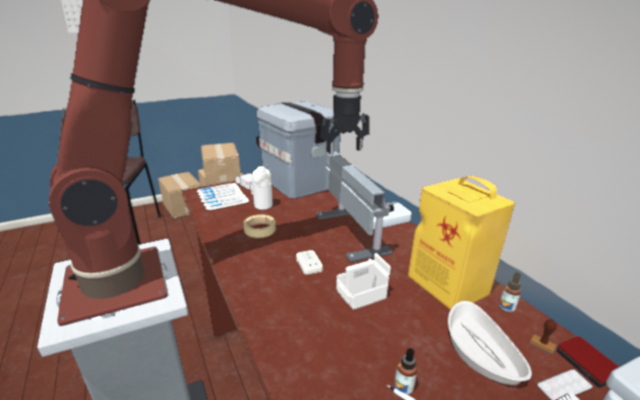

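View pics/wrist0.png

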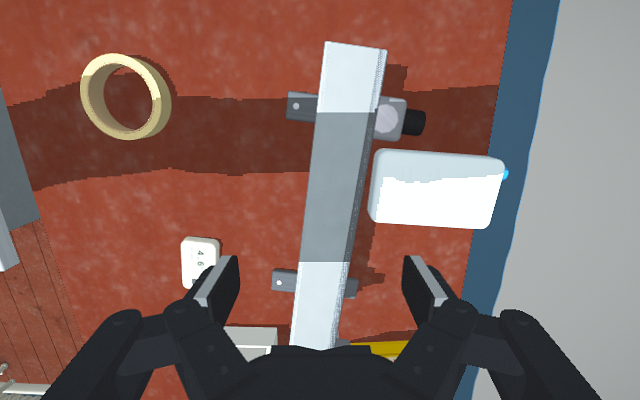

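View pics/side0.png

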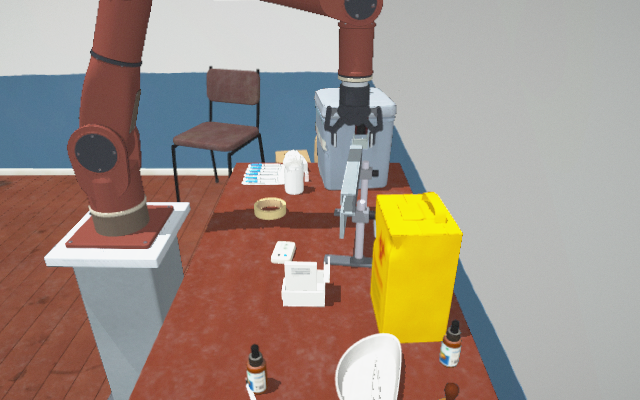

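Run:
```python
from h import *
S=np.load('scene0.npy');D=np.load('side0.npy');W=np.load('wrist0.npy')
def show(n,c,u,v): p=c[v,u]; print(n,(u,v),p.round(0))
# bin crop
for nm,C,img,(u0,u1,v0,v1) in(('scene',S,'pics/scene0.png',(330,400,250,312)),('side',D,'pics/side0.png',(276,336,250,310))):
    P=C[v0:v1,u0:u1].reshape(-1,3); I=cv2.imread(img)[v0:v1,u0:u1].reshape(-1,3)
    m=(I.min(1)>120)&(P[:,2]>8); P=P[m]
    print(nm,len(P),np.percentile(P,[1,50,99],axis=0).round(0).tolist())
    t=P[P[:,2]>50]; print(' high',len(t),t[:,2].max() if len(t) else 0); 
    for a in t[np.argsort(-t[:,2])][:: max(1,len(t)//25)]: print('  ',a.round(0))
# rail top from wrist
P=W.reshape(-1,3); m=(P[:,2]>185)&(P[:,2]<225)&(P[:,0]>550)&(P[:,0]<800)
v,u=np.mgrid[:400,:640]; m&=(v.ravel()<330)
q=P[m]; print('railtop',len(q),np.median(q,axis=0),cv2.minAreaRect(q[:,:2].astype(np.float32)))
# rail front face from scene
img=cv2.imread('pics/scene0.png'); c=cv2.resize(img[135:320,270:430],None,fx=4.5,fy=4.5*0.7*1,interpolation=cv2.INTER_CUBIC) if 0 else cv2.resize(img[145:315,280:440],(640*800//800,680*600//680*1),interpolation=cv2.INTER_CUBIC)
cv2.imwrite('pics/crop1.png',cv2.resize(img[145:315,290:430],(494,600),interpolation=cv2.INTER_CUBIC))
```

```text
scene 1815 [[483.0, -338.0, 9.0], [531.0, -302.0, 37.0], [587.0, -185.0, 86.0]]
 high 665 588.7390788295968
   [ 117. -869.  589.]
   [ 557. -297.   85.]
   [ 504. -300.   84.]
   [ 558. -300.   84.]
   [ 534. -303.   82.]
   [ 503. -301.   80.]
   [ 526. -303.   79.]
   [ 515. -300.   78.]
   [ 585. -318.   76.]
   [ 532. -303.   74.]
   [ 509. -302.   73.]
   [ 490. -298.   71.]
   [ 555. -302.   69.]
   [ 519. -303.   68.]
   [ 555. -302.   66.]
   [ 583. -287.   64.]
   [ 584. -302.   63.]
   [ 576. -314.   62.]
   [ 581. -294.   61.]
   [ 510. -301.   60.]
   [ 579. -277.   59.]
   [ 576. -337.   58.]
   [ 534. -302.   56.]
   [ 572. -335.   54.]
   [ 508. -301.   53.]
   [ 574. -294.   51.]
side 1880 [[460.0, -341.0, 8.0], [527.0, -303.0, 34.0], [586.0, -144.0, 85.0]]
 high 611 635.7562359447206
   [  569. -1088.   636.]
   [ 511. -304.   84.]
   [ 545. -302.   84.]
   [ 517. -294.   83.]
   [ 498. -300.   82.]
   [ 511. -302.   81.]
   [ 504. -304.   79.]
   [ 524. -302.   78.]
   [ 508. -301.   77.]
   [ 532. -303.   76.]
   [ 491. -304.   75.]
   [ 534. -305.   73.]
   [ 549. -303.   71.]
   [ 543. -303.   68.]
   [ 515. -305.   67.]
   [ 586. -330.   65.]
   [ 586. -331.   63.]
   [ 519. -301.   62.]
   [ 499. -300.   61.]
   [ 582. -284.   60.]
   [ 580. -301.   59.]
   [ 508. -300.   58.]
   [ 499. -302.   57.]
   [ 528. -303.   55.]
   [ 541. -304.   53.]
   [ 495. -301.   51.]
railtop 16025 [659.23489745  42.60702672 208.28871741] ((657.5139770507812, 20.10742950439453), (188.018798828125, 34.28186798095703), 82.66126251220703)
```

View pics/crop1.png

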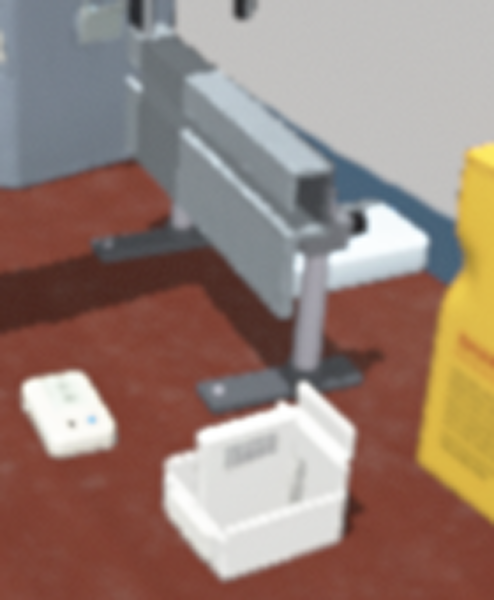

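```bash
cat > fit.py <<'E'
from h import *
def ransac(Q,tol=1.5,it=500):
    rng=np.random.default_rng(0); best=None
    for _ in range(it):
        a=Q[rng.choice(len(Q),3,False)]; n=np.cross(a[1]-a[0],a[2]-a[0]); l=np.linalg.norm(n)
        if l<1e-6: continue
        n/=l; k=abs((Q-a[0])@n)<tol
        if best is None or k.sum()>best.sum(): best=k
    q=Q[best]; n=np.linalg.svd(q-q.mean(0),full_matrices=False)[2][2]; return n,q
E
python3 - <<'E'
from fit import *
for nm in('scene','side'):
    C=np.load(nm+'0.npy'); P=C.reshape(-1,3)
    m=(P[:,2]>95)&(P[:,2]<150)&(P[:,0]>580)&(P[:,0]<700)&(P[:,1]>-160)&(P[:,1]<250)
    n,q=ransac(P[m]); n*=-np.sign(n[0]) if abs(n[0])>.5 else 1
    print(nm,'face',n.round(3),q.mean(0).round(1),len(q),m.sum(),'y',np.percentile(q[:,1],[.5,99.5]),'yawdeg',np.degrees(np.arctan2(n[1],n[0])))
    for lo,hi in((130,160),(160,185),(180,205)):
        m=(P[:,2]>lo)&(P[:,2]<hi)&(P[:,0]>580)&(P[:,0]<740)&(P[:,1]>-160)&(P[:,1]<250)
    # faces: signed distance along n at y band
    m=(P[:,0]>580)&(P[:,0]<720)&(P[:,1]>-60)&(P[:,1]<60)&(P[:,2]>70)&(P[:,2]<215)
    d=-(P[m]-q.mean(0))@n; z=P[m][:,2]
    for a in range(74,214,4):
        k=abs(z-a)<2
        if k.sum()>3: print(a,k.sum(),np.percentile(d[k],[10,50,90]).round(1),end=' | ')
    print()
    m=(P[:,0]>480)&(P[:,0]<565)&(P[:,1]>-312)&(P[:,1]<-290)&(P[:,2]>48)&(P[:,2]<84)
    n,q=ransac(P[m],1.5); print(' plate',n.round(3),q.mean(0).round(1),len(q),'x',np.percentile(q[:,0],[1,99]))
P=np.load('wrist0.npy').reshape(-1,3); m=(P[:,2]>195)&(P[:,2]<220)&(P[:,0]>600)&(P[:,0]<740)&(P[:,1]>-30)&(P[:,1]<250)
n,q=ransac(P[m]); print('top',n.round(3),q.mean(0).round(1),len(q))
for y in range(-20,160,20):
    k=abs(q[:,1]-y)<3; print(y,np.percentile(q[k,0],[1,99]).round(1),np.median(q[k,2]).round(1))
print('y end',q[:,1].max())
E
```

```text
scene face [-0.992  0.128 -0.006] [632.9 -33.9 122.8] 643 1065 y [-157.83302769  248.03220288] yawdeg 172.63065431184785
90 11 [-1.4 -0.4  0.8] | 94 17 [-1.4 -0.4 -0.1] | 98 24 [-1.  -0.1  0.8] | 102 16 [-0.8 -0.2  0.8] | 106 23 [-1.  -0.4  0.3] | 110 16 [-0.9  0.1  0.7] | 114 20 [-0.8  0.4  1. ] | 118 20 [-0.9  0.   0.7] | 122 22 [-0.9  0.2  0.6] | 126 20 [-1.3 -0.   1.3] | 130 18 [-1.2 -0.4  1.1] | 134 19 [-0.7  0.1  0.7] | 138 23 [-0.7 -0.1  1.1] | 142 18 [-1.  -0.2  0.8] | 146 22 [-0.9  0.6  1.1] | 150 20 [-0.4  0.4  1.1] | 154 20 [-0.7 -0.   0.8] | 158 112 [ 0.5  7.7 16.7] | 178 18 [-0.5  0.6  1.5] | 182 26 [-0.9  0.2  1. ] | 186 20 [-0.6  0.6  1.2] | 190 21 [-0.4  0.4  1.2] | 194 24 [-0.5  0.4  1.6] | 198 18 [-0.4  1.   1.7] | 202 24 [-0.2  0.6  1.3] | 206 178 [ 2.  15.8 30.2] | 210 8 [ 0.  14.5 29.5] | 
 plate [ 0.02   1.    -0.017] [ 522.6 -301.3   66.1] 281 x [489.8004299  558.31975112]
side face [ 0.083 -0.994 -0.065] [624.  238.5 124.1] 128 516 y [233.96695353 243.31930079] yawdeg -85.21589864219207
122 10 [-188.6 -186.3 -183.9] | 126 12 [-190.6 -188.2 -183.8] | 130 16 [-1
[... 561 characters left out ...]
684. ] 208.4Traceback (most recent call last):
  File "<stdin>", line 21, in <module>
    return _quantile_unchecked(
        a, q, axis, out, overwrite_input, method, keepdims, weights)
    return _ureduce(a,
                    func=_quantile_ureduce_func,
    ...<5 lines>...
                    overwrite_input=overwrite_input,
                    method=method)
    r = func(a, **kwargs)
    result = _quantile(arr,
                       quantiles=q,
    ...<2 lines>...
                       out=out,
                       weights=wgt)
    slices_having_nans = np.isnan(arr[-1, ...])
                                  ~~~^^^^^^^^^
IndexError: index -1 is out of bounds for axis 0 with size 0
```

Emit:
{"fn": "move_arm", "kwargs": {
  "deltas": [
    {"delta_pos": [-0.0152, 0, -0.0297], "turn": 0, "hand": 0},
    {"delta_pos": [-0.0152, 0, -0.0297], "turn": 0, "hand": 0},
    {"delta_pos": [-0.0152, 0, -0.0297], "turn": 0, "hand": 0},
    {"delta_pos": [-0.0152, 0, -0.0297], "turn": 0, "hand": 0},
    {"delta_pos": [-0.0152, 0, -0.0297], "turn": 0, "hand": 0},
    {"delta_pos": [-0.0152, 0, -0.0297], "turn": 0, "hand": 0},
    {"delta_pos": [-0.0152, 0, -0.0297], "turn": 0, "hand": 0},
    {"delta_pos": [-0.0152, 0, -0.0297], "turn": 0, "hand": 0},
    {"delta_pos": [-0.0152, 0, -0.0297], "turn": 0, "hand": 0},
    {"delta_pos": [-0.0152, 0, -0.0297], "turn": 0, "hand": 0}
  ]
}}

```text
clock: 0.98
tool_pos: [496.9, -298.2, 231.2]
tcp_rot: [-0.707, 0.0, 0.0, 0.707]
ft_force: [1.2, -0.0, 1.2]
finger_gap: 85.6
```

Emit:
{"fn": "move_arm", "kwargs": {
  "deltas": [
    {"delta_pos": [0, 0, 0], "turn": 7, "hand": 0},
    {"delta_pos": [0, 0, 0], "turn": 7, "hand": 0},
    {"delta_pos": [0, 0, 0], "turn": 7, "hand": 0},
    {"delta_pos": [0, 0, 0], "turn": 7, "hand": 0},
    {"delta_pos": [0, 0, 0], "turn": 7, "hand": 0},
    {"delta_pos": [0, 0, 0], "turn": 7, "hand": 0},
    {"delta_pos": [0, 0, 0], "turn": 7, "hand": 0},
    {"delta_pos": [0, 0, 0], "turn": 7, "hand": 0},
    {"delta_pos": [0, 0, 0], "turn": 7, "hand": 0},
    {"delta_pos": [0, 0, 0], "turn": 7, "hand": 0}
  ]
}}

```text
clock: 1.82
tool_pos: [497.8, -296.9, 231.1]
tcp_rot: [0.578, -0.407, 0.407, -0.578]
ft_force: [-0.3, -0.0, -0.0]
finger_gap: 85.6
```

Emit:
{"fn": "move_arm", "kwargs": {
  "deltas": [
    {"delta_pos": [0, 0, 0], "turn": 7, "hand": 0},
    {"delta_pos": [0, 0, 0], "turn": 7, "hand": 0},
    {"delta_pos": [0, 0, 0], "turn": 7, "hand": 0},
    {"delta_pos": [0, 0.02, 0], "turn": 0, "hand": 0},
    {"delta_pos": [0, 0.02, 0], "turn": 0, "hand": 0},
    {"delta_pos": [0, 0.02, 0], "turn": 0, "hand": 0},
    {"delta_pos": [0, 0.02, 0], "turn": 0, "hand": 0},
    {"delta_pos": [0, 0.01, 0], "turn": 0, "hand": 0},
    {"delta_pos": [0, 0, 0], "turn": 0, "hand": 0},
    {"delta_pos": [0, 0, 0], "turn": 0, "hand": 0}
  ]
}}

```text
clock: 2.65
tool_pos: [497.9, -297.0, 141.5]
tcp_rot: [-0.496, 0.505, -0.504, 0.495]
ft_force: [0.1, -0.2, 0.2]
finger_gap: 85.3
```

Run:
```python
from fit import *
s,M=T(); print(s['tool_pos'],M[:3,:3].round(3).tolist())
c=cam('wrist'); P=cloud(c).reshape(-1,3); cv2.imwrite('pics/w1.png',c['pixels'])
m=(P[:,2]>80)&(P[:,2]<92)&(abs(P[:,1]+297)<25)&(P[:,0]>470)&(P[:,0]<568); q=P[m]
print(len(q),np.percentile(q,[1,50,99],axis=0).round(1),cv2.minAreaRect(q[:,:2].astype(np.float32)))
m=(P[:,2]>74)&(P[:,2]<88)&(abs(P[:,1]+297)<45)&(P[:,0]>572)&(P[:,0]<600); q=P[m]
print('lip',len(q),np.percentile(q,[1,50,99],axis=0).round(1) if len(q) else '',cv2.minAreaRect(q[:,:2].astype(np.float32)))
```

```text
[ 497.85809477 -297.02302184  141.45449665] [[-0.018, -0.001, 1.0], [-1.0, 0.0, -0.018], [-0.0, -1.0, -0.001]]
1254 [[ 492.2 -301.3   84.1]
 [ 528.5 -296.2   86.2]
 [ 559.4 -291.    87.6]] ((525.4099731445312, -296.3091735839844), (9.497711181640625, 69.06263732910156), 88.57434844970703)
lip 550 [[ 583.7 -326.2   74.8]
 [ 585.9 -298.7   80.8]
 [ 588.2 -268.6   82.6]] ((586.0426025390625, -297.44427490234375), (59.145164489746094, 3.899911880493164), 88.90078735351562)
```

Emit:
{"fn": "move_arm", "kwargs": {
  "deltas": [
    {"delta_pos": [-0.0008, 0.015, 0.001], "turn": 0, "hand": 0},
    {"delta_pos": [0, 0.02, 0], "turn": 0, "hand": 0},
    {"delta_pos": [0, 0.02, 0], "turn": 0, "hand": 0},
    {"delta_pos": [0, 0.02, 0], "turn": 0, "hand": 0},
    {"delta_pos": [0, 0.0135, 0], "turn": 0, "hand": 0},
    {"delta_pos": [0, 0, 0], "turn": 0, "hand": 0.3},
    {"delta_pos": [0, 0, 0], "turn": 0, "hand": 0.6},
    {"delta_pos": [0, 0, 0], "turn": 0, "hand": 1},
    {"delta_pos": [0, 0, 0], "turn": 0, "hand": 1},
    {"delta_pos": [0, 0, 0], "turn": 0, "hand": 1}
  ],
  "newtons": 20
}}

```text
clock: 3.53
tool_pos: [499.8, -296.6, 54.2]
tcp_rot: [0.495, -0.504, 0.505, -0.496]
ft_force: [-0.4, -0.1, -0.2]
finger_gap: 25.4
```

Emit:
{"fn": "move_arm", "kwargs": {
  "deltas": [
    {"delta_pos": [0, 0, 0], "turn": 0, "hand": 1},
    {"delta_pos": [0, 0, 0], "turn": 0, "hand": 1},
    {"delta_pos": [0, 0, 0], "turn": 0, "hand": 1},
    {"delta_pos": [0, -0.005, 0], "turn": 0, "hand": 1},
    {"delta_pos": [0, -0.005, 0], "turn": 0, "hand": 1},
    {"delta_pos": [0, -0.01, 0], "turn": 0, "hand": 1},
    {"delta_pos": [0, -0.01, 0], "turn": 0, "hand": 1},
    {"delta_pos": [0, -0.01, 0], "turn": 0, "hand": 1},
    {"delta_pos": [0, -0.01, 0], "turn": 0, "hand": 1},
    {"delta_pos": [0, 0, 0], "turn": 0, "hand": 1}
  ]
}}

```text
clock: 4.37
tool_pos: [500.3, -297.0, 105.7]
tcp_rot: [0.495, -0.503, 0.506, -0.496]
ft_force: [0.6, -0.5, -2.5]
finger_gap: 9.7
```

Run:
```python
from h import *
print(manip.read_state()['torque'])
c=cam('side'); cv2.imwrite('pics/s2.png',c['pixels']); cv2.imwrite('pics/s2c.png',cv2.resize(c['pixels'][160:340,220:420],(660,594)))
```

```text
[-0.0311154   0.02841159  0.02292307]
```

View pics/s2c.png

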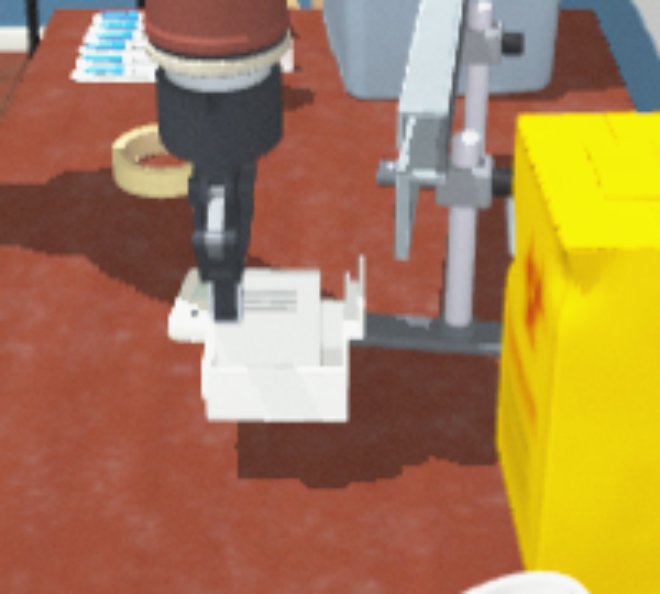

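Emit:
{"fn": "move_arm", "kwargs": {
  "deltas": [
    {"delta_pos": [0, -0.008, 0], "turn": 0, "hand": 1},
    {"delta_pos": [0, -0.016, 0], "turn": 0, "hand": 1},
    {"delta_pos": [0, -0.018, 0], "turn": 0, "hand": 1},
    {"delta_pos": [0, -0.018, 0], "turn": 0, "hand": 1},
    {"delta_pos": [0, -0.018, 0], "turn": 0, "hand": 1},
    {"delta_pos": [0, -0.018, 0], "turn": 0, "hand": 1},
    {"delta_pos": [0, -0.018, 0], "turn": 0, "hand": 1},
    {"delta_pos": [0, -0.018, 0], "turn": 0, "hand": 1},
    {"delta_pos": [0, -0.012, 0], "turn": 0, "hand": 1},
    {"delta_pos": [0, -0.006, 0], "turn": 0, "hand": 1}
  ]
}}

```text
clock: 5.25
tool_pos: [499.3, -296.5, 254.5]
tcp_rot: [0.495, -0.504, 0.505, -0.496]
ft_force: [0.6, -0.1, -2.6]
finger_gap: 9.8
```

Emit:
{"fn": "move_arm", "kwargs": {
  "deltas": [
    {"delta_pos": [-0.012, 0, 0.001], "turn": 1, "hand": 1},
    {"delta_pos": [-0.022, 0, 0.002], "turn": 1, "hand": 1},
    {"delta_pos": [-0.026, 0, 0.003], "turn": 1, "hand": 1},
    {"delta_pos": [-0.026, 0, 0.003], "turn": 1, "hand": 1},
    {"delta_pos": [-0.026, 0, 0.003], "turn": 1, "hand": 1},
    {"delta_pos": [-0.026, 0, 0.003], "turn": 1, "hand": 1},
    {"delta_pos": [-0.026, 0, 0.001], "turn": 0.3, "hand": 1},
    {"delta_pos": [-0.026, 0, 0], "turn": 0, "hand": 1},
    {"delta_pos": [-0.02, 0, 0], "turn": 0, "hand": 1},
    {"delta_pos": [-0.01, 0, 0], "turn": 0, "hand": 1}
  ]
}}

```text
clock: 6.08
tool_pos: [534.3, -75.0, 251.9]
tcp_rot: [-0.468, 0.531, -0.529, 0.468]
ft_force: [0.5, 0.3, -2.1]
finger_gap: 9.9
```

```bash
cat > rel.py <<'E'
from h import *
ex=np.array([.9917,-.1288,0]); ey=np.array([.1288,.9917,0]); O=np.array([637.6,0,167.7])
F=np.c_[ex,ey,[0,0,1]]
s,M=T(); tr=(M[:3,3]-O)@F
print('pinch rail(x,y,z above mouth c)',(tr+[0,0,18.7]).round(1),'tool yaw',np.degrees(np.arctan2(M[1,2],M[0,2])).round(2),'f',(np.array(s['ft_force'])@F).round(2),'tq',(np.array(s['torque'])@F).round(3),'gap',round(s['finger_gap'],1),s['clock'])
E
python3 - <<'E'
from rel import *
for n in('wrist','side'):
    c=cam(n); cv2.imwrite(f'pics/{n}3.png',c['pixels'])
    P=(cloud(c).reshape(-1,3)-O)@F; np.save(n+'3.npy',P)
    g=tr+[0,0,18.7]; Q=P-g
    m=(Q[:,0]>70)&(Q[:,0]<100)&(abs(Q[:,1])<45)&(Q[:,2]>-30)&(Q[:,2]<25); q=Q[m]
    print(n,len(q),np.percentile(q,[2,50,98],axis=0).round(1).tolist() if len(q)>5 else '')
E
```

```text
pinch rail(x,y,z above mouth c) [-92.8 -87.7 102.9] tool yaw -7.09 f [ 0.48  0.32 -2.06] tq [ 0.084  0.04  -0.012] gap 9.9 6.0833
wrist 4739 [[75.8, -32.1, -11.8], [82.5, 1.3, -10.0], [88.0, 35.1, 9.5]]
side 91 [[75.6, -41.3, -25.6], [84.7, -18.8, -12.3], [88.0, 27.2, 6.6]]
```

Emit:
{"fn": "move_arm", "kwargs": {
  "deltas": [
    {"delta_pos": [0, -0.002, 0.001], "turn": 0.3, "hand": 1},
    {"delta_pos": [0, -0.003, 0.002], "turn": 0, "hand": 1},
    {"delta_pos": [0, 0, 0.003], "turn": 0, "hand": 1},
    {"delta_pos": [0, 0, 0.003], "turn": 0, "hand": 1},
    {"delta_pos": [0, 0, 0.002], "turn": 0, "hand": 1},
    {"delta_pos": [0, 0, 0.002], "turn": 0, "hand": 1},
    {"delta_pos": [0, 0, 0.002], "turn": 0, "hand": 1},
    {"delta_pos": [0, -0.001, 0.002], "turn": 0, "hand": 1},
    {"delta_pos": [0, -0.002, 0.002], "turn": 0, "hand": 1},
    {"delta_pos": [0, -0.002, 0.002], "turn": 0, "hand": 1}
  ]
}}

```text
clock: 7.02
tool_pos: [555.1, -81.2, 262.8]
tcp_rot: [-0.466, 0.532, -0.532, 0.466]
ft_force: [-2.0, 0.6, -2.0]
finger_gap: 9.7
```

```bash
python3 rel.py
```

```text
pinch rail(x,y,z above mouth c) [-71.4 -91.2 113.8] tool yaw -7.6 f [-2.04  0.33 -1.98] tq [-0.189  0.714 -0.017] gap 9.7 7.0167
```

Emit:
{"fn": "move_arm", "kwargs": {
  "deltas": [
    {"delta_pos": [0, -0.002, 0.0018], "turn": 0, "hand": 1},
    {"delta_pos": [0, -0.002, 0.0018], "turn": 0, "hand": 1},
    {"delta_pos": [0, -0.002, 0.002], "turn": 0, "hand": 1},
    {"delta_pos": [0, -0.002, 0.002], "turn": 0, "hand": 1},
    {"delta_pos": [0, -0.002, 0.002], "turn": 0, "hand": 1},
    {"delta_pos": [0, -0.0015, 0.002], "turn": 0, "hand": 1},
    {"delta_pos": [0, -0.0015, 0.002], "turn": 0, "hand": 1},
    {"delta_pos": [0, -0.0015, 0.002], "turn": 0, "hand": 1},
    {"delta_pos": [0, -0.0015, 0.002], "turn": 0, "hand": 1},
    {"delta_pos": [0, -0.001, 0.002], "turn": 0, "hand": 1}
  ]
}}

```text
clock: 7.85
tool_pos: [574.8, -83.7, 280.1]
tcp_rot: [0.466, -0.532, 0.532, -0.466]
ft_force: [-3.5, 0.9, -1.2]
finger_gap: 9.8
```

```bash
python3 rel.py
python3 - <<'E'
from h import *
c=cam('side'); cv2.imwrite('pics/s4c.png',cv2.resize(c['pixels'][100:250,260:440],(660,550)))
E
```

```text
pinch rail(x,y,z above mouth c) [-51.5 -91.1 131.1] tool yaw -7.6 f [-3.61  0.43 -1.18] tq [0.006 0.822 0.064] gap 9.8 7.85
```

View pics/s4c.png

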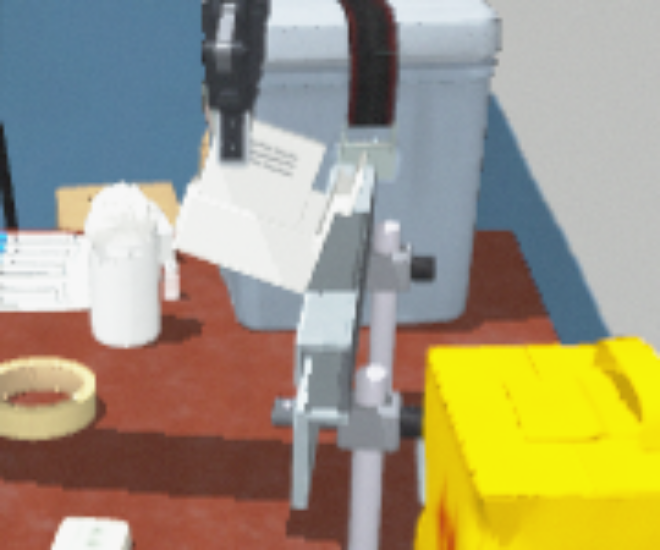

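Emit:
{"fn": "move_arm", "kwargs": {
  "deltas": [
    {"delta_pos": [0, -0.002, 0.002], "turn": 0, "hand": 1},
    {"delta_pos": [0, -0.002, 0.003], "turn": 0, "hand": 1},
    {"delta_pos": [0, -0.0015, 0.003], "turn": 0, "hand": 1},
    {"delta_pos": [0, -0.0015, 0.003], "turn": 0, "hand": 1},
    {"delta_pos": [0, -0.0015, 0.003], "turn": 0, "hand": 1},
    {"delta_pos": [0, -0.001, 0.003], "turn": 0, "hand": 1},
    {"delta_pos": [0, -0.001, 0.003], "turn": 0, "hand": 1},
    {"delta_pos": [0, -0.001, 0.003], "turn": 0, "hand": 1},
    {"delta_pos": [0, -0.0005, 0.003], "turn": 0, "hand": 1},
    {"delta_pos": [0, -0.0005, 0.003], "turn": 0, "hand": 1}
  ]
}}

```text
clock: 8.73
tool_pos: [603.7, -87.7, 292.3]
tcp_rot: [0.466, -0.532, 0.532, -0.466]
ft_force: [0.7, -0.2, -2.0]
finger_gap: 9.8
```

```bash
cat > tilt.py <<'E'
from rel import *
from fit import ransac
# side view: plate -y face; find its boundary points & top edge line in bin x-z plane
g=tr+[0,0,18.7]
for n in('side','scene'):
    c=cam(n); cv2.imwrite(f'pics/{n}_t{s["clock"]:.1f}.png',c['pixels'])
    Q=(cloud(c)-O)@F-g; I=c['pixels'].min(2)>100
    m=I&(abs(Q[...,1]+5)<3.0)&(Q[...,0]>12)&(Q[...,0]<75)&(Q[...,2]>-90)&(Q[...,2]<20)
    q=Q[m]; 
    # upper boundary: max z per x bin
    xs=np.arange(14,48,2.); X=[];Z=[]
    for x in xs:
        k=abs(q[:,0]-x)<1.5
        if k.sum()>2: X.append(x); Z.append(np.percentile(q[k,2],97))
    b=np.polyfit(X[:],Z[:],1); print(n,m.sum(),np.c_[X,Z].round(1).tolist(),'tilt',np.degrees(np.arctan(-b[0])).round(1))
E
python3 tilt.py
```

```text
pinch rail(x,y,z above mouth c) [-22.4 -91.3 143.3] tool yaw -7.61 f [ 0.72 -0.15 -1.98] tq [ 0.016 -0.009  0.013] gap 9.8 8.7333
side 323 [[14.0, 5.5], [16.0, 1.5], [18.0, 3.0], [20.0, 3.0], [22.0, 2.4], [24.0, 1.9], [26.0, 0.2], [28.0, -3.4], [30.0, -1.1], [32.0, -0.9], [34.0, -0.9], [36.0, -2.4], [38.0, -3.4], [40.0, -11.3], [42.0, -5.3], [44.0, -6.4], [46.0, -7.4]] tilt 21.2
scene 265 [[14.0, -21.4], [16.0, 3.9], [18.0, 3.6], [20.0, 5.0], [22.0, 3.3], [24.0, -1.6], [26.0, -0.7], [28.0, -0.9], [30.0, -0.5], [32.0, -5.7], [34.0, -2.5], [36.0, -4.9], [38.0, -12.3], [40.0, -5.1], [42.0, -6.3], [44.0, -5.9], [46.0, -6.1]] tilt 9.6
```

Emit:
{"fn": "move_arm", "kwargs": {
  "deltas": [
    {"delta_pos": [0, 0, -0.006], "turn": 0, "hand": 1},
    {"delta_pos": [0, 0, -0.008], "turn": 0, "hand": 1},
    {"delta_pos": [0, 0, -0.01], "turn": 0, "hand": 1},
    {"delta_pos": [0, 0, -0.01], "turn": 0, "hand": 1},
    {"delta_pos": [0, 0, -0.008], "turn": 0, "hand": 1},
    {"delta_pos": [0, 0.006, 0], "turn": 0, "hand": 1},
    {"delta_pos": [0, 0.008, 0], "turn": 0, "hand": 1},
    {"delta_pos": [0, 0.006, 0], "turn": 0, "hand": 1},
    {"delta_pos": [0, 0, 0.003], "turn": 0, "hand": 1},
    {"delta_pos": [0, 0, 0.003], "turn": 0, "hand": 1}
  ]
}}

```text
clock: 9.67
tool_pos: [567.8, -82.8, 271.5]
tcp_rot: [-0.466, 0.532, -0.532, 0.465]
ft_force: [0.7, 0.3, -2.2]
finger_gap: 9.8
```

Emit:
{"fn": "move_arm", "kwargs": {
  "deltas": [
    {"delta_pos": [0, -0.001, 0.0025], "turn": 0, "hand": 1},
    {"delta_pos": [0, -0.001, 0.0025], "turn": 0, "hand": 1},
    {"delta_pos": [0, -0.001, 0.0025], "turn": 0, "hand": 1},
    {"delta_pos": [0, -0.001, 0.0025], "turn": 0, "hand": 1},
    {"delta_pos": [0, -0.001, 0.0025], "turn": 0, "hand": 1},
    {"delta_pos": [0, -0.001, 0.0025], "turn": 0, "hand": 1},
    {"delta_pos": [0, -0.001, 0.0025], "turn": 0, "hand": 1},
    {"delta_pos": [0, -0.001, 0.0025], "turn": 0, "hand": 1},
    {"delta_pos": [0, -0.001, 0.0025], "turn": 0, "hand": 1},
    {"delta_pos": [0, -0.001, 0.0025], "turn": 0, "hand": 1}
  ]
}}

```text
clock: 10.5
tool_pos: [592.6, -86.2, 282.5]
tcp_rot: [0.466, -0.532, 0.532, -0.466]
ft_force: [-2.7, 1.3, 0.5]
finger_gap: 9.7
```

```bash
python3 tilt.py
```

```text
pinch rail(x,y,z above mouth c) [-33.5 -91.3 133.5] tool yaw -7.6 f [-2.83  0.93  0.48] tq [-0.065  0.926  0.073] gap 9.7 10.5
side 261 [[14.0, 0.2], [16.0, 2.5], [18.0, -0.5], [20.0, -2.5], [22.0, -2.7], [24.0, -3.0], [26.0, -4.0], [28.0, -4.9], [30.0, -6.4], [32.0, -9.5], [34.0, -7.7], [36.0, -9.8], [38.0, -11.9], [40.0, -12.6], [42.0, -13.0], [44.0, -15.2], [46.0, -14.4]] tilt 28.1
scene 233 [[14.0, -16.0], [16.0, 1.9], [18.0, 0.4], [20.0, 0.7], [22.0, -0.8], [24.0, -4.1], [26.0, -4.6], [28.0, -6.4], [30.0, -5.3], [32.0, -7.4], [34.0, -7.9], [36.0, -8.0], [38.0, -10.7], [40.0, -10.8], [42.0, -14.0], [44.0, -19.0], [46.0, -16.6]] tilt 23.4
```

Emit:
{"fn": "move_arm", "kwargs": {
  "deltas": [
    {"delta_pos": [0, 0, 0.002], "turn": 0, "hand": 1},
    {"delta_pos": [0, 0, 0.002], "turn": 0, "hand": 1},
    {"delta_pos": [0, 0, 0.002], "turn": 0, "hand": 1},
    {"delta_pos": [0, 0, 0.002], "turn": 0, "hand": 1},
    {"delta_pos": [0, 0, 0.002], "turn": 0, "hand": 1},
    {"delta_pos": [0, 0, 0.002], "turn": 0, "hand": 1},
    {"delta_pos": [0, 0, 0.002], "turn": 0, "hand": 1},
    {"delta_pos": [0, 0, 0.002], "turn": 0, "hand": 1},
    {"delta_pos": [0, 0, 0.001], "turn": 0, "hand": 1},
    {"delta_pos": [0, 0, 0], "turn": 0, "hand": 1}
  ]
}}

```text
clock: 11.43
tool_pos: [610.0, -88.4, 283.7]
tcp_rot: [0.465, -0.532, 0.533, -0.466]
ft_force: [-4.5, 0.5, 7.3]
finger_gap: 9.7
```

```bash
python3 tilt.py
```

```text
pinch rail(x,y,z above mouth c) [-16.  -91.2 134.7] tool yaw -7.6 f [-4.52 -0.08  7.26] tq [0.029 1.013 0.011] gap 9.7 11.4333
side 213 [[14.0, 1.4], [16.0, 0.8], [18.0, -0.4], [20.0, -5.2], [22.0, -7.0], [24.0, -9.3], [26.0, -10.0], [28.0, -10.1], [30.0, -11.5], [32.0, -14.1], [34.0, -15.9], [36.0, -18.8], [38.0, -18.4], [40.0, -18.9], [42.0, -22.7], [44.0, -23.2], [46.0, -25.4]] tilt 39.6
scene 180 [[14.0, -2.5], [16.0, -1.0], [18.0, -4.1], [20.0, -4.4], [22.0, -6.7], [24.0, -9.0], [26.0, -15.5], [28.0, -10.4], [30.0, -11.5], [32.0, -12.8], [34.0, -15.5], [36.0, -18.3], [38.0, -18.6], [40.0, -22.3], [42.0, -25.1], [44.0, -24.7], [46.0, -27.0]] tilt 38.8
```

Emit:
{"fn": "move_arm", "kwargs": {
  "deltas": [
    {"delta_pos": [0, -0.003, -0.002], "turn": 0, "hand": 1},
    {"delta_pos": [0, -0.002, -0.006], "turn": 0, "hand": 1},
    {"delta_pos": [0, 0, -0.012], "turn": 0, "hand": 1},
    {"delta_pos": [0, 0, -0.014], "turn": 0, "hand": 1},
    {"delta_pos": [0, 0, -0.014], "turn": 0, "hand": 1},
    {"delta_pos": [0, 0, -0.014], "turn": 0, "hand": 1},
    {"delta_pos": [0, 0, -0.014], "turn": 0, "hand": 1},
    {"delta_pos": [0, 0, -0.012], "turn": 0, "hand": 1},
    {"delta_pos": [0, 0, -0.008], "turn": 0, "hand": 1},
    {"delta_pos": [0, 0, 0], "turn": 0, "hand": 1}
  ]
}}

```text
clock: 12.37
tool_pos: [513.0, -75.6, 287.6]
tcp_rot: [0.466, -0.532, 0.532, -0.466]
ft_force: [1.3, -0.9, -2.4]
finger_gap: 9.9
```

Emit:
{"fn": "move_arm", "kwargs": {
  "deltas": [
    {"delta_pos": [0, 0.005, 0], "turn": 0, "hand": 1},
    {"delta_pos": [0, 0.01, 0], "turn": 0, "hand": 1},
    {"delta_pos": [0, 0.014, 0], "turn": 0, "hand": 1},
    {"delta_pos": [0, 0.014, 0], "turn": 0, "hand": 1},
    {"delta_pos": [0, 0.014, 0], "turn": 0, "hand": 1},
    {"delta_pos": [0, 0.014, 0], "turn": 0, "hand": 1},
    {"delta_pos": [0, 0.012, 0], "turn": 0, "hand": 1},
    {"delta_pos": [0, 0.008, 0], "turn": 0, "hand": 1},
    {"delta_pos": [0, 0.004, 0], "turn": 0, "hand": 1},
    {"delta_pos": [0, 0, 0], "turn": 0, "hand": 1}
  ]
}}

```text
clock: 13.2
tool_pos: [513.8, -75.7, 191.2]
tcp_rot: [-0.466, 0.532, -0.532, 0.465]
ft_force: [-0.5, 0.3, -1.4]
finger_gap: 9.7
```

```bash
cat > lip.py <<'E'
from tilt import *
c=cam('wrist'); cv2.imwrite(f'pics/w_t{s["clock"]:.1f}.png',c['pixels'])
Q=(cloud(c).reshape(-1,3)-O)@F-g
m=(Q[:,0]>60)&(Q[:,0]<95)&(abs(Q[:,1])<28)&(Q[:,2]>-85)&(Q[:,2]<-20); q=Q[m]
m=(q[:,0]+g[0])<-3; q=q[m]
for x in range(60,84,2):
    k=abs(q[:,0]-x)<1
    if k.sum()>3: print(x,k.sum(),np.percentile(q[k,2],[5,50,95]).round(1),q[k,1].min().round(),q[k,1].max().round())
P=Q+g; m=(P[:,0]>8)&(P[:,0]<30)&(abs(P[:,2]-40)<8)&(P[:,1]>-120)&(P[:,1]<60); print('railtop z',np.median(P[m,2]),m.sum())
E
python3 lip.py
```

```text
pinch rail(x,y,z above mouth c) [-113.   -91.    42.2] tool yaw -7.6 f [-0.5  0.2 -1.4] tq [ 0.016  0.027 -0.058] gap 9.7 13.2
side 183 [[14.0, 2.4], [16.0, -1.0], [18.0, -4.7], [20.0, -4.8], [22.0, -5.1], [24.0, -5.4], [26.0, -9.7], [28.0, -10.9], [30.0, -14.3], [32.0, -13.8], [34.0, -15.4], [36.0, -17.6], [38.0, -18.9], [40.0, -22.0], [42.0, -23.5], [44.0, -24.2], [46.0, -24.8]] tilt 40.0
scene 191 [[14.0, 1.2], [16.0, 0.8], [18.0, -1.4], [20.0, -1.8], [22.0, -6.2], [24.0, -6.1], [26.0, -8.5], [28.0, -11.1], [30.0, -11.4], [32.0, -11.1], [34.0, -17.0], [36.0, -18.2], [38.0, -17.9], [40.0, -18.8], [42.0, -18.9], [44.0, -21.6], [46.0, -23.7]] tilt 38.3
60 132 [-51.3 -50.3 -49.3] -28.0 28.0
62 275 [-49.9 -48.5 -47.2] -28.0 28.0
64 278 [-47.5 -46.2 -44.8] -28.0 28.0
66 286 [-45.5 -44.3 -43.3] -28.0 28.0
68 382 [-46.6 -45.1 -43.8] -28.0 28.0
railtop z 40.41185263491326 2039
```

Emit:
{"fn": "move_arm", "kwargs": {
  "deltas": [
    {"delta_pos": [0, 0.001, 0.003], "turn": 0, "hand": 1},
    {"delta_pos": [0, 0.001, 0.006], "turn": 0, "hand": 1},
    {"delta_pos": [0, 0, 0.007], "turn": 0, "hand": 1},
    {"delta_pos": [0, 0, 0.007], "turn": 0, "hand": 1},
    {"delta_pos": [0, 0, 0.006], "turn": 0, "hand": 1},
    {"delta_pos": [0, 0, 0.005], "turn": 0, "hand": 1},
    {"delta_pos": [0, 0, 0.004], "turn": 0, "hand": 1},
    {"delta_pos": [0, 0, 0.003], "turn": 0, "hand": 1},
    {"delta_pos": [0, 0, 0.002], "turn": 0, "hand": 1},
    {"delta_pos": [0, 0, 0], "turn": 0, "hand": 1}
  ]
}}

```text
clock: 14.18
tool_pos: [557.0, -81.4, 190.2]
tcp_rot: [-0.466, 0.532, -0.532, 0.466]
ft_force: [-0.5, 0.4, -1.5]
finger_gap: 9.8
```

```bash
python3 rel.py
python3 - <<'E'
from h import *
c=cam('side'); cv2.imwrite('pics/s5c.png',cv2.resize(c['pixels'][120:270,280:430],(600,600)))
E
```

```text
pinch rail(x,y,z above mouth c) [-69.4 -91.1  41.2] tool yaw -7.6 f [-0.55  0.32 -1.55] tq [-0.032 -0.008 -0.027] gap 9.8 14.1833
```

View pics/s5c.png

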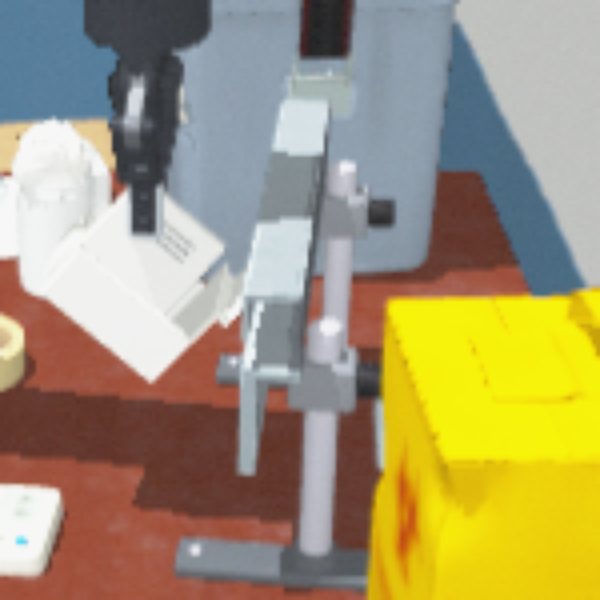

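Emit:
{"fn": "move_arm", "kwargs": {
  "deltas": [
    {"delta_pos": [0, -0.0003, 0.001], "turn": 0, "hand": 1},
    {"delta_pos": [0, -0.0015, 0.0015], "turn": 0, "hand": 1},
    {"delta_pos": [0, -0.0018, 0.0015], "turn": 0, "hand": 1},
    {"delta_pos": [0, -0.0018, 0.0015], "turn": 0, "hand": 1},
    {"delta_pos": [0, -0.0018, 0.0015], "turn": 0, "hand": 1},
    {"delta_pos": [0, -0.0018, 0.0015], "turn": 0, "hand": 1},
    {"delta_pos": [0, -0.0018, 0.0015], "turn": 0, "hand": 1},
    {"delta_pos": [0, -0.0018, 0.0015], "turn": 0, "hand": 1},
    {"delta_pos": [0, 0, 0], "turn": 0, "hand": 1},
    {"delta_pos": [0, 0, 0], "turn": 0, "hand": 1}
  ]
}}

```text
clock: 15.07
tool_pos: [568.2, -82.9, 203.0]
tcp_rot: [0.466, -0.532, 0.532, -0.466]
ft_force: [0.1, 0.6, -2.2]
finger_gap: 9.8
```

```bash
python3 rel.py
```

```text
pinch rail(x,y,z above mouth c) [-58.1 -91.2  54. ] tool yaw -7.61 f [ 0.03  0.65 -2.2 ] tq [ 0.009  0.012 -0.03 ] gap 9.8 15.0667
```

Emit:
{"fn": "move_arm", "kwargs": {
  "deltas": [
    {"delta_pos": [0, -0.0015, 0.0013], "turn": 0, "hand": 1},
    {"delta_pos": [0, -0.0015, 0.0013], "turn": 0, "hand": 1},
    {"delta_pos": [0, -0.0015, 0.0013], "turn": 0, "hand": 1},
    {"delta_pos": [0, -0.0015, 0.0013], "turn": 0, "hand": 1},
    {"delta_pos": [0, -0.0013, 0.001], "turn": 0, "hand": 1},
    {"delta_pos": [0, 0, 0], "turn": 0, "hand": 1},
    {"delta_pos": [0, 0, 0], "turn": 0, "hand": 1},
    {"delta_pos": [0, 0, 0], "turn": 0, "hand": 1},
    {"delta_pos": [0, 0, 0], "turn": 0, "hand": 1},
    {"delta_pos": [0, 0, 0], "turn": 0, "hand": 1}
  ]
}}

```text
clock: 15.9
tool_pos: [574.2, -83.7, 210.1]
tcp_rot: [-0.466, 0.532, -0.532, 0.466]
ft_force: [-0.0, -0.8, -2.5]
finger_gap: 9.8
```

```bash
python3 rel.py
python3 - <<'E'
from h import *
c=cam('side'); cv2.imwrite('pics/s6c.png',cv2.resize(c['pixels'][120:270,280:430],(600,600)))
E
```

```text
pinch rail(x,y,z above mouth c) [-52.1 -91.2  61.1] tool yaw -7.6 f [ 0.09 -0.78 -2.54] tq [ 0.029  0.035 -0.037] gap 9.8 15.9
```

View pics/s6c.png

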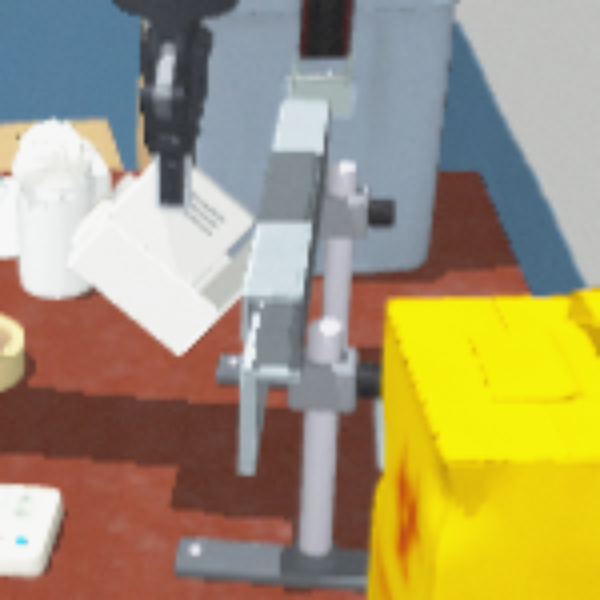

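Emit:
{"fn": "move_arm", "kwargs": {
  "deltas": [
    {"delta_pos": [0, 0.0018, 0.001], "turn": 0, "hand": 1},
    {"delta_pos": [0, 0.0018, 0.001], "turn": 0, "hand": 1},
    {"delta_pos": [0, 0.0018, 0.001], "turn": 0, "hand": 1},
    {"delta_pos": [0, 0, 0], "turn": 0, "hand": 1},
    {"delta_pos": [0, 0.0016, -0.0016], "turn": 0, "hand": 1},
    {"delta_pos": [0, 0.0016, -0.0016], "turn": 0, "hand": 1},
    {"delta_pos": [0, 0.0017, -0.0017], "turn": 0, "hand": 1},
    {"delta_pos": [0, 0, 0], "turn": 0, "hand": 1},
    {"delta_pos": [0, 0, 0], "turn": 0, "hand": 1},
    {"delta_pos": [0, 0, 0], "turn": 0, "hand": 1}
  ]
}}

```text
clock: 16.78
tool_pos: [572.5, -83.5, 200.9]
tcp_rot: [0.465, -0.532, 0.532, -0.466]
ft_force: [-5.6, 0.3, 7.3]
finger_gap: 9.6
```

```bash
python3 tilt.py
```

```text
pinch rail(x,y,z above mouth c) [-53.8 -91.1  51.9] tool yaw -7.61 f [-5.62 -0.41  7.31] tq [-0.024  0.824 -0.018] gap 9.6 16.7833
side 196 [[14.0, -1.4], [16.0, 1.7], [18.0, -1.0], [20.0, -1.8], [22.0, -2.6], [24.0, -3.7], [26.0, -7.5], [28.0, -7.8], [30.0, -10.6], [32.0, -11.3], [34.0, -11.4], [36.0, -12.6], [38.0, -14.8], [40.0, -15.4], [42.0, -17.6], [44.0, -17.6], [46.0, -20.4]] tilt 33.6
scene 199 [[14.0, -7.2], [16.0, 1.4], [18.0, -3.2], [20.0, -4.0], [22.0, -3.0], [24.0, -8.6], [26.0, -7.5], [28.0, -8.4], [30.0, -8.8], [32.0, -9.0], [34.0, -12.2], [36.0, -15.5], [38.0, -15.3], [40.0, -15.6], [42.0, -19.0], [44.0, -18.8], [46.0, -18.8]] tilt 29.8
```

Emit:
{"fn": "move_arm", "kwargs": {
  "deltas": [
    {"delta_pos": [0, 0, -0.001], "turn": 0, "hand": 1},
    {"delta_pos": [0, 0, -0.001], "turn": 0, "hand": 1},
    {"delta_pos": [0, 0.0005, -0.001], "turn": 0, "hand": 1},
    {"delta_pos": [0, 0.001, -0.001], "turn": 0, "hand": 1},
    {"delta_pos": [0, 0.001, -0.0005], "turn": 0, "hand": 1},
    {"delta_pos": [0, 0.001, -0.0005], "turn": 0, "hand": 1},
    {"delta_pos": [0, 0.001, -0.0005], "turn": 0, "hand": 1},
    {"delta_pos": [0, 0, 0], "turn": 0, "hand": 1},
    {"delta_pos": [0, 0, 0], "turn": 0, "hand": 1},
    {"delta_pos": [0, 0, 0], "turn": 0, "hand": 1}
  ]
}}

```text
clock: 17.72
tool_pos: [566.2, -82.6, 195.3]
tcp_rot: [-0.466, 0.533, -0.532, 0.465]
ft_force: [-3.8, 0.8, 4.6]
finger_gap: 9.7
```

```bash
python3 tilt.py
```

```text
pinch rail(x,y,z above mouth c) [-60.2 -91.2  46.3] tool yaw -7.6 f [-3.87  0.28  4.63] tq [ 0.006  0.609 -0.048] gap 9.7 17.7167
side 237 [[14.0, 1.1], [16.0, 2.0], [18.0, -0.6], [20.0, -0.6], [22.0, -0.6], [24.0, -3.4], [26.0, -3.0], [28.0, -4.9], [30.0, -7.6], [32.0, -7.2], [34.0, -7.4], [36.0, -8.3], [38.0, -9.7], [40.0, -11.7], [42.0, -12.3], [44.0, -14.1], [46.0, -16.5]] tilt 28.4
scene 225 [[14.0, -1.5], [16.0, 1.9], [18.0, 1.8], [20.0, 1.3], [22.0, 0.3], [24.0, -2.1], [26.0, -2.9], [28.0, -2.7], [30.0, -6.9], [32.0, -5.7], [34.0, -9.2], [36.0, -9.2], [38.0, -9.0], [40.0, -13.3], [42.0, -12.7], [44.0, -13.1], [46.0, -15.9]] tilt 29.1
```

Emit:
{"fn": "move_arm", "kwargs": {
  "deltas": [
    {"delta_pos": [0, 0.0014, -0.0009], "turn": 0, "hand": 1},
    {"delta_pos": [0, 0.0014, -0.0009], "turn": 0, "hand": 1},
    {"delta_pos": [0, 0.0014, -0.0009], "turn": 0, "hand": 1},
    {"delta_pos": [0, 0.0014, -0.0009], "turn": 0, "hand": 1},
    {"delta_pos": [0, 0.0014, -0.0008], "turn": 0, "hand": 1},
    {"delta_pos": [0, 0.0014, -0.0008], "turn": 0, "hand": 1},
    {"delta_pos": [0, 0.0014, -0.0008], "turn": 0, "hand": 1},
    {"delta_pos": [0, 0.0014, -0.0006], "turn": 0, "hand": 1},
    {"delta_pos": [0, 0, 0], "turn": 0, "hand": 1},
    {"delta_pos": [0, 0, 0], "turn": 0, "hand": 1}
  ]
}}

```text
clock: 18.65
tool_pos: [560.1, -81.8, 183.9]
tcp_rot: [-0.466, 0.532, -0.532, 0.466]
ft_force: [-1.9, -0.6, 0.9]
finger_gap: 9.6
```

```bash
python3 tilt.py
```

```text
pinch rail(x,y,z above mouth c) [-66.4 -91.1  34.9] tool yaw -7.6 f [-1.84 -0.79  0.88] tq [ 0.016  0.213 -0.032] gap 9.6 18.65
side 236 [[14.0, 5.8], [16.0, 2.4], [18.0, 4.7], [20.0, 4.5], [22.0, 2.2], [24.0, 0.6], [26.0, -0.3], [28.0, 0.1], [30.0, -0.6], [32.0, -0.5], [34.0, -1.9], [36.0, -6.1], [38.0, -7.1], [40.0, -4.8], [42.0, -3.9], [44.0, -4.4], [46.0, -8.8]] tilt 21.6
scene 243 [[14.0, 5.4], [16.0, 5.0], [18.0, 4.2], [20.0, 4.1], [22.0, 2.2], [24.0, -1.5], [26.0, 1.4], [28.0, -6.5], [30.0, -2.2], [32.0, -2.3], [34.0, -2.6], [36.0, -2.3], [38.0, -5.5], [40.0, -8.8], [42.0, -3.7], [44.0, -6.1], [46.0, -7.0]] tilt 21.8
```

Emit:
{"fn": "move_arm", "kwargs": {
  "deltas": [
    {"delta_pos": [0, 0.0018, -0.0009], "turn": 0, "hand": 1},
    {"delta_pos": [0, 0.0018, -0.0009], "turn": 0, "hand": 1},
    {"delta_pos": [0, 0.0018, -0.0008], "turn": 0, "hand": 1},
    {"delta_pos": [0, 0.0018, -0.0007], "turn": 0, "hand": 1},
    {"delta_pos": [0, 0.0018, -0.0007], "turn": 0, "hand": 1},
    {"delta_pos": [0, 0.0018, -0.0006], "turn": 0, "hand": 1},
    {"delta_pos": [0, 0.0018, -0.0005], "turn": 0, "hand": 1},
    {"delta_pos": [0, 0.0018, -0.0004], "turn": 0, "hand": 1},
    {"delta_pos": [0, 0.0014, -0.0004], "turn": 0, "hand": 1},
    {"delta_pos": [0, 0, 0], "turn": 0, "hand": 1}
  ]
}}

```text
clock: 19.58
tool_pos: [554.4, -81.0, 168.0]
tcp_rot: [-0.466, 0.532, -0.532, 0.466]
ft_force: [-2.8, 0.0, 1.4]
finger_gap: 9.3
```

```bash
python3 tilt.py
```

```text
pinch rail(x,y,z above mouth c) [-72.  -91.1  19. ] tool yaw -7.6 f [-2.82 -0.36  1.41] tq [ 0.012  0.252 -0.008] gap 9.3 19.5833
side 265 [[14.0, 6.0], [16.0, 6.9], [18.0, 8.0], [20.0, 6.7], [22.0, 6.4], [24.0, 4.5], [26.0, 5.6], [28.0, 7.1], [30.0, 6.1], [32.0, 5.0], [34.0, 5.2], [36.0, 5.0], [38.0, 5.8], [40.0, 0.8], [42.0, 3.8], [44.0, 3.2], [46.0, 3.8]] tilt 7.1
scene 271 [[14.0, 3.1], [16.0, 7.5], [18.0, 7.7], [20.0, 1.3], [22.0, 6.3], [24.0, 6.4], [26.0, 1.5], [28.0, 3.5], [30.0, 4.9], [32.0, 6.4], [34.0, 5.0], [36.0, 5.0], [38.0, 4.4], [40.0, 6.3], [42.0, 1.8], [44.0, 4.8], [46.0, 1.8]] tilt 2.9
```

Emit:
{"fn": "move_arm", "kwargs": {
  "deltas": [
    {"delta_pos": [0, 0.0014, -0.0005], "turn": 0, "hand": 1},
    {"delta_pos": [0, 0.0014, -0.0005], "turn": 0, "hand": 1},
    {"delta_pos": [0, 0.0014, -0.0003], "turn": 0, "hand": 1},
    {"delta_pos": [0, 0.0014, -0.0003], "turn": 0, "hand": 1},
    {"delta_pos": [0, 0.0014, -0.0002], "turn": 0, "hand": 1},
    {"delta_pos": [0, 0.0014, -0.0002], "turn": 0, "hand": 1},
    {"delta_pos": [0, 0.0014, 0], "turn": 0, "hand": 1},
    {"delta_pos": [0, 0.001, 0], "turn": 0, "hand": 1},
    {"delta_pos": [0, 0, 0], "turn": 0, "hand": 1},
    {"delta_pos": [0, 0, 0], "turn": 0, "hand": 1}
  ]
}}

```text
clock: 20.52
tool_pos: [552.9, -80.9, 157.6]
tcp_rot: [0.466, -0.532, 0.532, -0.466]
ft_force: [2.5, -0.6, -0.0]
finger_gap: 9.7
```

```bash
python3 tilt.py
python3 - <<'E'
from h import *
c=cam('side'); cv2.imwrite('pics/s7c.png',cv2.resize(c['pixels'][120:270,280:430],(600,600)))
E
```

```text
pinch rail(x,y,z above mouth c) [-73.6 -91.1   8.6] tool yaw -7.6 f [ 2.57 -0.23 -0.02] tq [-0.101 -0.632  0.01 ] gap 9.7 20.5167
side 271 [[14.0, 9.2], [16.0, 10.2], [18.0, 7.2], [20.0, 8.4], [22.0, 7.0], [24.0, 7.8], [26.0, 8.1], [28.0, 8.1], [30.0, 7.7], [32.0, 10.4], [34.0, 10.2], [36.0, 9.7], [38.0, 10.8], [40.0, 8.6], [42.0, 10.0], [44.0, 7.8], [46.0, 8.1]] tilt -1.3
scene 298 [[14.0, 9.7], [16.0, 9.0], [18.0, 9.4], [20.0, 9.0], [22.0, 6.2], [24.0, 8.5], [26.0, 10.7], [28.0, 11.2], [30.0, 10.7], [32.0, 10.5], [34.0, 6.4], [36.0, 6.4], [38.0, 11.4], [40.0, 9.9], [42.0, 9.8], [44.0, -0.5], [46.0, 8.8]] tilt 4.3
```

View pics/s7c.png

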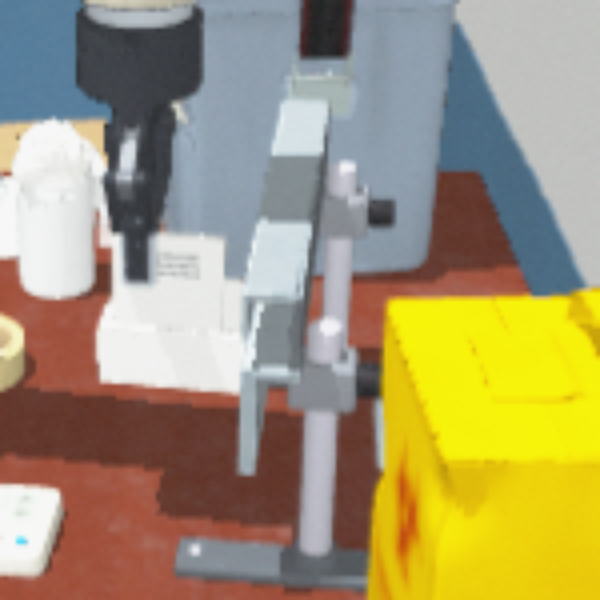

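Emit:
{"fn": "move_arm", "kwargs": {
  "deltas": [
    {"delta_pos": [0, 0.0003, 0.0005], "turn": 0, "hand": 1},
    {"delta_pos": [0, 0.0003, 0.0005], "turn": 0, "hand": 1},
    {"delta_pos": [0, 0.0003, 0.0005], "turn": 0, "hand": 1},
    {"delta_pos": [0, 0, 0.0005], "turn": 0, "hand": 1},
    {"delta_pos": [0, 0, 0], "turn": 0, "hand": 1},
    {"delta_pos": [0, 0, 0], "turn": 0, "hand": 1},
    {"delta_pos": [0, 0, 0], "turn": 0, "hand": 1},
    {"delta_pos": [0, 0, 0], "turn": 0, "hand": 1},
    {"delta_pos": [0, 0, 0], "turn": 0, "hand": 1},
    {"delta_pos": [0, 0, 0], "turn": 0, "hand": 1}
  ]
}}

```text
clock: 21.5
tool_pos: [554.5, -81.0, 156.6]
tcp_rot: [-0.466, 0.532, -0.532, 0.466]
ft_force: [-1.9, -0.5, 0.3]
finger_gap: 9.9
```

```bash
python3 lip.py
```

```text
pinch rail(x,y,z above mouth c) [-72.  -91.1   7.6] tool yaw -7.6 f [-1.81 -0.75  0.32] tq [-0.035  0.182  0.036] gap 9.9 21.5
side 274 [[14.0, 10.3], [16.0, 10.0], [18.0, 10.5], [20.0, 9.6], [22.0, 10.9], [24.0, 8.1], [26.0, 11.1], [28.0, 11.3], [30.0, 11.3], [32.0, 11.1], [34.0, 10.9], [36.0, 8.7], [38.0, 9.1], [40.0, 2.1], [42.0, 8.3], [44.0, 5.9], [46.0, 9.7]] tilt 6.3
scene 291 [[14.0, 6.4], [16.0, 8.0], [18.0, 10.1], [20.0, 8.3], [22.0, 9.2], [24.0, 6.3], [26.0, 9.1], [28.0, 11.2], [30.0, 10.3], [32.0, 12.3], [34.0, 10.5], [36.0, 10.5], [38.0, 4.1], [40.0, 10.1], [42.0, 10.2], [44.0, 8.8], [46.0, 9.6]] tilt -2.6
60 85 [-70.9 -69.8 -68.7] -27.0 28.0
62 164 [-71.  -69.8 -68.7] -28.0 28.0
railtop z 40.56151148319043 33301
```

Level and seated; release with small opening steps.

Emit:
{"fn": "move_arm", "kwargs": {
  "deltas": [
    {"delta_pos": [0, 0, 0], "turn": 0, "hand": 0.87},
    {"delta_pos": [0, 0, 0], "turn": 0, "hand": 0.84},
    {"delta_pos": [0, 0, 0], "turn": 0, "hand": 0.8},
    {"delta_pos": [0, 0, 0], "turn": 0, "hand": 0.75},
    {"delta_pos": [0, 0, 0], "turn": 0, "hand": 0.65},
    {"delta_pos": [0, 0, 0], "turn": 0, "hand": 0.5},
    {"delta_pos": [0, 0, 0], "turn": 0, "hand": 0.4},
    {"delta_pos": [0, 0, 0], "turn": 0, "hand": 0.4},
    {"delta_pos": [0, 0, 0], "turn": 0, "hand": 0.4},
    {"delta_pos": [0, 0, 0], "turn": 0, "hand": 0.4}
  ]
}}

```text
clock: 22.48
tool_pos: [554.5, -81.1, 156.7]
tcp_rot: [-0.466, 0.532, -0.532, 0.466]
ft_force: [0.1, 0.1, -0.3]
finger_gap: 51.2
```

Emit:
{"fn": "move_arm", "kwargs": {
  "deltas": [
    {"delta_pos": [0, -0.008, 0], "turn": 0, "hand": 0.4},
    {"delta_pos": [0, -0.015, 0], "turn": 0, "hand": 0.4},
    {"delta_pos": [0, -0.02, 0], "turn": 0, "hand": 0.4},
    {"delta_pos": [0, -0.02, 0], "turn": 0, "hand": 0.4},
    {"delta_pos": [0, -0.02, 0], "turn": 0, "hand": 0.4},
    {"delta_pos": [0, -0.02, -0.01], "turn": 0, "hand": 0.4},
    {"delta_pos": [0, -0.01, -0.01], "turn": 0, "hand": 0.4},
    {"delta_pos": [0, 0, -0.005], "turn": 0, "hand": 0.4},
    {"delta_pos": [0, 0, 0], "turn": 0, "hand": 0.4},
    {"delta_pos": [0, 0, 0], "turn": 0, "hand": 0.4}
  ]
}}

```text
clock: 23.32
tool_pos: [529.6, -77.7, 269.2]
tcp_rot: [-0.466, 0.532, -0.532, 0.466]
ft_force: [0.2, 0.2, -0.3]
finger_gap: 51.4
```

Run:
```python
from rel import *
from fit import ransac
c=cam('wrist'); P=(cloud(c).reshape(-1,3)-O)@F
m=(P[:,2]>14)&(P[:,2]<28)&(P[:,0]>-100)&(P[:,0]<-8)&(abs(P[:,1]+91)<9); q=P[m]
b=np.polyfit(q[:,0],q[:,2],1); print('plate top',len(q),np.percentile(q,[1,50,99],axis=0).round(1).tolist(),'tilt',np.degrees(b[0]).round(2),cv2.minAreaRect(q[:,:2].astype(np.float32)))
c=cam('side'); cv2.imwrite('pics/s8c.png',cv2.resize(c['pixels'][120:270,280:430],(600,600)))
```

```text
pinch rail(x,y,z above mouth c) [-97.1 -91.  120.2] tool yaw -7.59 f [ 0.18  0.21 -0.31] tq [ 0.01   0.026 -0.007] gap 51.4 23.3167
plate top 1087 [[-88.1, -95.9, 15.8], [-51.9, -91.0, 18.9], [-20.5, -86.0, 21.0]] tilt 1.12 ((-54.34511947631836, -91.12869262695312), (9.90831184387207, 68.97505187988281), 89.53787994384766)
```

View pics/s8c.png

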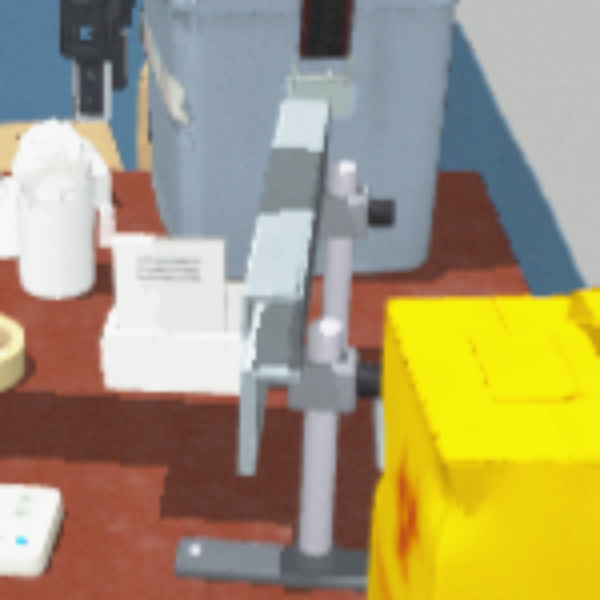

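Run:
```python
from rel import *
for n in('scene','side'):
    P=(np.load(n+'0.npy').reshape(-1,3)-O)@F
    m=(P[:,0]>3)&(P[:,0]<30)&(abs(P[:,2]-40)<5); print(n,np.percentile(P[m,1],[0.5,1,2,98,99,99.5]).round(1),m.sum())
P=(np.load('wrist0.npy').reshape(-1,3)-O)@F; m=(P[:,0]>3)&(P[:,0]<30)&(abs(P[:,2]-40)<5)&(P[:,1]>0); print(P[m,1].max())
```

```text
pinch rail(x,y,z above mouth c) [-97.  -91.  119.7] tool yaw -7.6 f [-0.24 -1.07 -1.07] tq [0.042 0.025 0.053] gap 51.0 23.4167
scene [-206.  -205.1 -204.1 1840.9 1918.1 1959.4] 455
side [-207.9 -207.5 -205.5  232.2  235.1  236.9] 573
116.50392736940745
```

```bash
python3 -c "
from bench import manip
print(manip.close_job())"
```

```text
the job is handed in; nothing more can be done
None
```

The bin is hanging on the rail, released and level, and the job is handed in. It took about 23 s of the 64 s.

- **Tilting:** The wrist cannot pitch, so I gripped the front of the plate at 20 N. I then tilted the bin about 40° by pushing the bottom of its back wall against the rail's top front edge, with about 10 N or less. The first push rode over the edge at about 22° of tilt, so I backed off, went lower and pushed again.
- **Hanging:** I fed the lip up into the groove without meeting any contact. I then swung the front down with the tongue on the groove floor (about 11 N at most by the wrist sensor), opened the gripper slowly and withdrew.

**Last checks**
- **Lip position:** about 7 mm behind the rail's face and 14 mm above the mouth centre, worked out from the plate. That puts the back wall about 1 mm in front of the face, which is within the camera's error.
- **Bin pose:** about 1° off level, about 0.5° off square to the rail, and about 46 mm from the rail's middle.
- **Gripper:** clear of the bin, with wrist force near zero.
- **Tape, logger and tub:** I never went near them and nothing looked moved in the later pictures, but I did not re-measure them.
- **Disagreement:** the side and scene tilt estimates differed by up to 9° when the bin was nearly level, because the depth readings are noisy there. I relied on the closer wrist view after release.

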